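# Put the thread spools away in the fly-tying caddy

## Robot

A 7-joint arm with a two-finger parallel gripper is mounted at the origin on the work surface. World frame = base frame: x ahead of the robot, y to its left, z up, the work surface at z = 0. Lengths are in m, angles in rad, forces in N, time in s.
With the tool pointing down it reaches from about 0.4 to 0.85 m from the base axis. Payload 10.4 kg.
Tool frame: the origin (TCP) lies at the very end of the fingers, on their centre line; the grasp point (between the pads) lies 19 mm behind it; z points along the fingers, y is the line along which they close (so a half turn about z gives the same grasp; the last joint's range is limited). The gripper opens to 87 mm and grips with 3 to 60 N. Pads are 19 mm wide; open, the fingers measure 117 mm over their backs; the gripper's body (75 mm by 190 mm) begins 51 mm behind the grasp point.
Start: joints at [1.179, 0.332, -0.065, 1.46, 0.022, 1.35, -0.088], TCP at [0.225, -0.583, 0.223] pointing down, gripper open.
Joint ranges: [-2.6, 2.6], [-0.5, 2.12], [-1.47, 1.34], [0.16, 2.42], [-1.27, 4.41], [0.06, 2.06], [-2.6, 2.6]. Speed limits (rad/s): [2.22, 2.22, 2.79, 2.79, 3.14, 3.14, 3.14].

## Interface

Orientations are given as a unit quaternion [w, x, y, z].
In Python, from bench import get_obs, cams, job gives the robot as it stands. The module is installed in compiled form; this text tells all that it offers.
- The arm moves only by the tool apply_moves, never from a script. Its argument "plan" is a list of rows, each a list of 7 numbers: the opening, from -1 (shut) to 1 (fully open), then the shift along the tool's x, y, z normalised to -1 to 1, where 1 is 0.03 m, then the turn, a rotation vector about the tool's x, y, z normalised to -1 to 1, where 1 is 0.15 rad. A call has 1 to 8 rows; each row shifts and turns the commanded pose from where the row before left it, along the tool's axes as they then stand; what a row does not reach is not made up. A row lasts 1/10 s, in which the tool goes at most 50 mm and 8.59 degrees, less where a joint would pass 70% of its speed; a pose out of reach is approached as far as the arm can. A call with a number of a shift or a turn outside -1 to 1 is refused whole. A call with a gripper value outside its range is refused whole. The fingers move at their own pace and stop on an object; "squeeze" is the grip in N (left out, the last holds). Time passes only in rows, so rows that do not move let the fingers close. It gives the time, the measured TCP pose, the force, the opening and the grip force at its end, in the units of the state.
- get_obs(): the state, without advancing time (a new reading comes with each control period).
- cams.grab_frame(name): name is "scene" or "top" or "wrist"; returns a dict with "color" (400x640x3 uint8, blue, green, red), "depth" (400x640 float32, m along the optical axis (not along the pixel's ray), 0 where there is no reading), "fov_y" (degrees; the focal length in pixels is half the picture's height over the tangent of half this angle, whatever the lens; pixels are square), "cx", "cy" (the principal point, pixels), "distortion" ([k1, k2, p1, p2, k3] as OpenCV has them; the pictures are not rectified), "cam_to_world" (4x4, takes a point from camera to world coordinates). Camera axes: x right, y down, z forward; pixel columns grow to the right and rows downward; lengths in m; the calibration is good to about 2 mm. A picture is of the moment at which its call begins.
- job.job_done(): hands the job in; it is judged then, once.
Trained networks look in the newest picture that a camera, given by its name, has taken for a name from the list of things; names that differ only in an ending like _2 or _b are one class to them, and where a whole thing is asked for, a point or a joint stands for the part that bears it (a point fixed in the world has none). Each returns a list of dicts, best first, with "p" (0 to 1); they miss things now and then, are a little off and sometimes report something else, mostly with a low value. They report only what shows in the picture. A call takes as long as a camera call. They do not tell look-alikes from the thing itself.
- cams.masks_of(camera, query): "mask" (400x640 bool, what is visible of it).
- cams.tip_of(camera, query): "point" ([x, y, z] in m, in world coordinates, good to about 4 mm: a listed point, or the origin of a listed thing).
The state is a dict: "time_s": time; "joint_pos": joint angles; "dq": joint speeds; "joint_efforts": joint torques, N m; "eef_pos": TCP position; "orientation": TCP orientation; "force": force on the tool from outside, world axes, zero at the start; "ft_torque": the same for the moment, N m; "gripper_width": opening from 0.0 (shut) to 1.0 (fully open); "grip_force": force on a finger pad.
Only numpy, scipy, OpenCV 4.12 (cv2) and the standard library are available. Lean on these libraries where they do the work, as an engineer would, in place of code of your own. Each camera call takes 0.05 s, during which the arm holds its last target. There are 200 camera calls.

## Task

Put the four olive thread spools away in the wooden caddy: stand each spool upright in the seat that matches its size, the narrowest spool in the smallest dish, the next in the next larger, and so on up to the widest in the largest dish. The two white-lidded bead jars look alike but have no hole in the top and do not belong in the caddy: leave them standing where they are.

Things in the scene. Friction and masses are not known exactly. Their poses are not given: they have to be found in the camera images.
- spool_slim: The narrowest and tallest of four thread spools, upright on the bench at the start: 26 mm across, 60 mm high, 20 to 95 g. White flanges, olive thread wound almost to the rim (grips like a solid cylinder of that diameter), dark round hole in the top. Origin: centre of its underside; z up along its axis.
- spool_small: The second narrowest of four thread spools, upright on the bench at the start: 36 mm across, 54 mm high, 20 to 95 g. White flanges, olive thread wound almost to the rim (grips like a solid cylinder of that diameter), dark round hole in the top. Origin: centre of its underside; z up along its axis.
- spool_medium: The second widest of four thread spools, upright on the bench at the start: 46 mm across, 48 mm high, 20 to 95 g. White flanges, olive thread wound almost to the rim (grips like a solid cylinder of that diameter), dark round hole in the top. Origin: centre of its underside; z up along its axis.
- spool_wide: The widest and shortest of four thread spools, upright on the bench at the start: 56 mm across, 42 mm high, 20 to 95 g. White flanges, olive thread wound almost to the rim (grips like a solid cylinder of that diameter), dark round hole in the top. Origin: centre of its underside; z up along its axis.
- seat_slim: Seat of the 26 mm spool: round grey dish, 48 mm outside, 42 mm inside, 10 mm high, wall and floor 3 mm. Fixed, one of four 95 mm apart in a 2 x 2 square, any arrangement, in the caddy (wooden tray 200 x 200 mm, floor 6 mm, rim, like the dish's, 16 mm above the bench). Origin: centre of its underside, 6 mm above the bench; a spool's underside rests 3 mm above it.
- seat_small: Seat of the 36 mm spool: round grey dish, 58 mm outside, 52 mm inside, 10 mm high, wall and floor 3 mm. Fixed, one of four 95 mm apart in a 2 x 2 square, any arrangement, in the caddy (wooden tray 200 x 200 mm, floor 6 mm, rim, like the dish's, 16 mm above the bench). Origin: centre of its underside, 6 mm above the bench; a spool's underside rests 3 mm above it.
- seat_medium: Seat of the 46 mm spool: round grey dish, 68 mm outside, 62 mm inside, 10 mm high, wall and floor 3 mm. Fixed, one of four 95 mm apart in a 2 x 2 square, any arrangement, in the caddy (wooden tray 200 x 200 mm, floor 6 mm, rim, like the dish's, 16 mm above the bench). Origin: centre of its underside, 6 mm above the bench; a spool's underside rests 3 mm above it.
- seat_wide: Seat of the 56 mm spool: round grey dish, 78 mm outside, 72 mm inside, 10 mm high, wall and floor 3 mm. Fixed, one of four 95 mm apart in a 2 x 2 square, any arrangement, in the caddy (wooden tray 200 x 200 mm, floor 6 mm, rim, like the dish's, 16 mm above the bench). Origin: centre of its underside, 6 mm above the bench; a spool's underside rests 3 mm above it.
- jar_small: Look-alike that does not belong in the caddy: the smaller of two bead jars, a glass jar with a plain white screw lid without a hole, 36 mm across and 50 mm high, standing among the spools. Origin: centre of its underside; z up. Thin tools up to 8 mm high lie among the spools and jars; taller things stand only at the sides and back.
- jar_large: Look-alike that does not belong in the caddy: the larger of two bead jars, a glass jar with a plain white screw lid without a hole, 46 mm across and 44 mm high, standing among the spools. Origin: centre of its underside; z up.
Not all that is in view belongs to the job. What is shaped like the spool_medium but blue is not meant. What is shaped like the jar_large but turquoise is not meant.

How it is judged:
By the outcome, as a careful person would: the job done as asked, in the order asked, and still so for the second after the job is handed in, with the robot touching nothing.
It also fails if it takes over 96 s, if anything falls off the work surface, if the arm or the gripper's body presses on something with over 40 N, if the wrist force passes 120 N, or if a joint passes its speed limit or range.

## Working session

There is one attempt and no reset: what is moved stays moved. The work goes in short steps, Python scripts to look and compute and a tool call to move; the robot and the scene stay as the last step left them, time stands still between calls to the robot, and variables do not carry over. Pictures are saved under pics/ and viewed, at most 14 in all, crops included, and the job is handed in when it is done.

Besides the shell and the picture viewer there is one more tool, called in YAML: its name, and indented under it one key for each argument. apply_moves: Moves the arm, as the interface text tells. Scaled input: -1 to 1 covers 0.03 m each way for a shift and 0.15 rad each way for a turn. Its arguments: {"type":"object","properties":{"plan":{"type":"array","items":{"type":"array","items":{"type":"number","minimum":-1,"maximum":1}}},"squeeze":{"type":"number"}},"required":["plan"]}

```bash
mkdir -p pics; cat > h.py <<'E'
import numpy as np, cv2
from bench import get_obs, cams, job
def frame(n,save=None):
    f=cams.grab_frame(n)
    if save: cv2.imwrite('pics/'+save,f['color'])
    return f
def K(f):
    F=200/np.tan(np.radians(f['fov_y']/2)); return np.array([[F,0,f['cx']],[0,F,f['cy']],[0,0,1]])
def toworld(f,uv,d=None,z=None):
    uv=np.array(uv,float).reshape(-1,1,2)
    n=cv2.undistortPoints(uv,K(f),np.array(f['distortion'],float))[:,0]
    r=np.c_[n,np.ones(len(n))]; T=np.array(f['cam_to_world'])
    if d is not None: return (r*np.array(d).reshape(-1,1))@T[:3,:3].T+T[:3,3]
    rw=r@T[:3,:3].T; return T[:3,3]+rw*((z-T[2,3])/rw[:,2])[:,None]
E
python3 - <<'E'
from h import *
o=get_obs(); print({k:np.round(v,3) for k,v in o.items()})
f=frame('top','top0.png');print(np.round(f['cam_to_world'],3),f['fov_y'],f['distortion'])
q=['spool_slim','spool_small','spool_medium','spool_wide','seat_slim','seat_small','seat_medium','seat_wide','jar_small','jar_large']
for n in q:
  for r in cams.tip_of('top',n): print(n,np.round(r['p'],2),np.round(r['point'],3))
frame('scene','scene0.png')
E
```

```text
{'time_s': np.float64(0.0), 'joint_pos': array([ 1.179,  0.333, -0.065,  1.461,  0.022,  1.35 , -0.089]), 'dq': array([ 0.002, -0.001, -0.   ,  0.002,  0.001,  0.   ,  0.001]), 'joint_efforts': array([ 1.0000e-03, -6.2325e+01,  2.5000e-02, -3.8990e+01, -6.1000e-02,
        4.0000e-02,  0.0000e+00]), 'eef_pos': array([ 0.225, -0.583,  0.222]), 'orientation': array([-0.001,  0.983,  0.183, -0.   ]), 'force': array([ 0.631,  0.072, -0.226]), 'ft_torque': array([ 0.018, -0.019,  0.04 ]), 'grip_force': np.float64(0.0), 'gripper_width': np.float64(0.996)}
[[ 0.014 -0.996  0.091  0.428]
 [-1.    -0.013  0.011 -0.062]
 [-0.01  -0.091 -0.996  1.094]
 [ 0.     0.     0.     1.   ]] 45.95672294941999 [-0.04171315  0.          0.          0.          0.        ]
spool_slim 0.55 [ 0.608 -0.092  0.   ]
spool_small 0.57 [ 0.459 -0.19  -0.001]
spool_medium 0.81 [ 0.385 -0.349  0.001]
spool_medium 0.74 [ 0.465 -0.323 -0.003]
spool_medium 0.7 [0.574 0.182 0.008]
spool_wide 0.64 [ 0.457 -0.08   0.   ]
seat_slim 0.72 [ 0.459 -0.192 -0.002]
seat_slim 0.53 [0.578 0.183 0.009]
seat_small 0.65 [0.482 0.272 0.006]
seat_medium 0.72 [0.485 0.178 0.005]
seat_wide 0.9 [0.578 0.281 0.004]
jar_small 0.58 [ 0.626 -0.203  0.002]
jar_large 0.8 [ 0.643 -0.414  0.005]
jar_large 0.64 [0.575 0.28  0.006]
jar_large 0.56 [ 0.622 -0.312  0.   ]
```

View pics/top0.png

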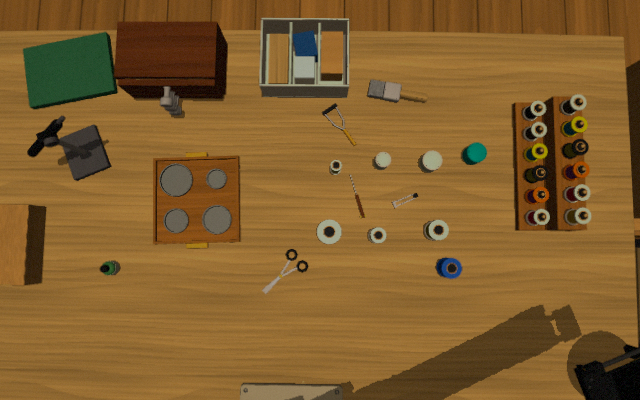

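View pics/scene0.png

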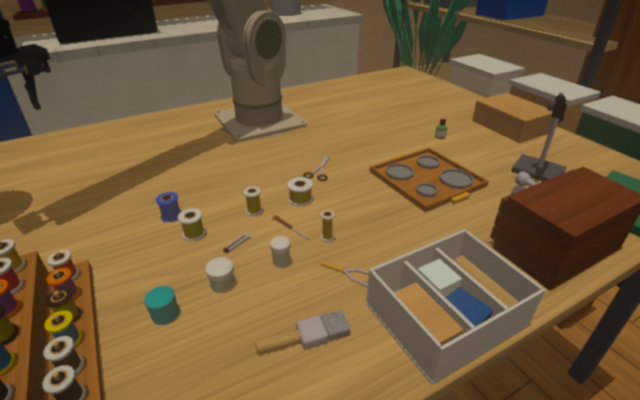

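The top view shows four olive spools: slim (336,167), small (377,235), medium (437,230), wide (329,232). The look-alikes are the jars at (383,160) and (432,161), the blue spool (450,268) and the turquoise jar (475,153). Dishes are wide (177,180), slim (217,179), small (177,221) and medium (217,220). Next I'll measure them and check with a close crop.

```bash
cat > m.py <<'E'
from h import *
def spools(f):
    d=f['depth']; vv,uu=np.mgrid[0:400,0:640]
    P=toworld(f,np.c_[uu.ravel(),vv.ravel()],d=d.ravel()).reshape(400,640,3)
    return P
E
python3 - <<'E'
from m import *
f=frame('top'); P=spools(f); g=f['color']
for n,(u,v),h,D in [('slim',(336,167),.06,26),('small',(377,235),.054,36),('medium',(437,230),.048,46),('wide',(329,232),.042,56),('jarS',(383,160),.05,36),('jarL',(432,161),.044,46),('blue',(450,268),.048,46)]:
    w=P[v-22:v+22,u-22:u+22].reshape(-1,3)
    c=toworld(f,[[u,v]],z=h)[0]
    s=w[(abs(w[:,2]-h)<.006)&(np.hypot(*(w[:,:2]-c[:2]).T)<D/2000+.012)]
    (cx,cy),r=cv2.minEnclosingCircle(s[:,:2].astype(np.float32))
    print(n,'pix',np.round(c,3),'med z',np.round(np.median(s[:,2]),4),'mid',np.round((s.min(0)+s.max(0))[:2]/2,4),'enc',round(cx,4),round(cy,4),round(2000*r,1),len(s))
# seats: grey vs wood (low saturation)
hsv=cv2.cvtColor(g,cv2.COLOR_BGR2HSV); m=((hsv[...,1]<70)).astype(np.uint8)
m[:155]=0;m[245:]=0;m[:,:153]=0;m[:,241:]=0
k,l,st,ce=cv2.connectedComponentsWithStats(m)
for i in range(1,k):
    if st[i,4]>100:
        c=ce[i]; w=toworld(f,[c,c+[np.sqrt(st[i,4]/np.pi),0]],z=.016); print(np.round(c,1),st[i],np.round(w[0],4),'D',round(2000*np.linalg.norm(w[1]-w[0]),1))
b=cv2.resize(g[140:290,150:490],None,fx=2.35,fy=2.35,interpolation=cv2.INTER_CUBIC); cv2.imwrite('pics/crop1.png',b)
E
```

```text
slim pix [ 0.602 -0.094  0.06 ] med z 0.0597 mid [ 0.6068 -0.0931] enc 0.6068 -0.0929 25.5 105
small pix [ 0.453 -0.186  0.054] med z 0.0539 mid [ 0.4533 -0.1873] enc 0.4535 -0.1878 35.8 206
medium pix [ 0.466 -0.32   0.048] med z 0.0477 mid [ 0.4663 -0.3225] enc 0.4669 -0.3229 46.5 336
wide pix [ 0.459 -0.081  0.042] med z 0.0415 mid [ 0.461  -0.0796] enc 0.4602 -0.0795 55.6 480
jarS pix [ 0.621 -0.2    0.05 ] med z 0.0491 mid [ 0.6231 -0.199 ] enc 0.6238 -0.1996 35.9 195
jarL pix [ 0.622 -0.311  0.044] med z 0.0432 mid [ 0.6254 -0.3119] enc 0.6256 -0.3121 47.2 314
blue pix [ 0.383 -0.348  0.048] med z 0.0475 mid [ 0.3827 -0.3508] enc 0.3824 -0.351 46.3 341
[175.4 179.6] [159 164  33  32 829] [0.5758 0.2768 0.016 ] D 76.1
[216.1 178.3] [207 169  20  20 303] [0.5799 0.1816 0.016 ] D 45.7
[216.5 219.1] [203 205  28  29 634] [0.4854 0.1776 0.016 ] D 65.6
[175.5 220.2] [164 209  24  24 459] [0.4815 0.2726 0.016 ] D 56.2
```

View pics/crop1.png

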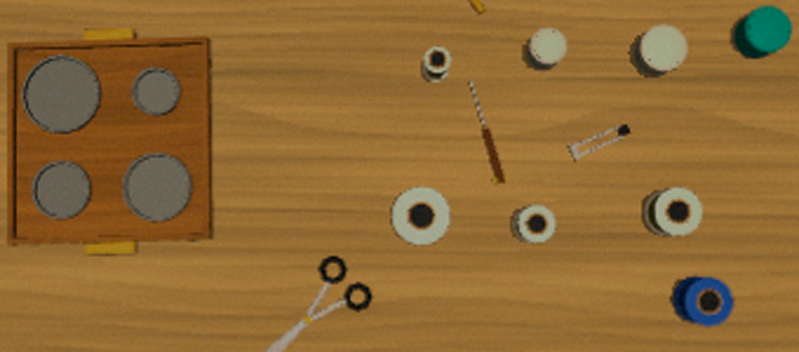

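The crop confirms four spools with dark holes at x≈437, 536, 677 and 421, plain lids on the jars, and blue excluded. Measured diameters and heights match the given sizes. Order: slim, small, medium, wide. First I turn the tool square and head for slim (0.607,-0.093).

apply_moves:
  plan:
    - [0.3, 0, 0, 0.5, 0, 0, 1]
    - [0.3, 0, 0, 0.5, 0, 0, 1]
    - [0.3, 0, 0, 0.5, 0, 0, 0.45]
    - [0.3, 0.8, -1, 0, 0, 0, 0]
    - [0.3, 0.8, -1, 0, 0, 0, 0]
    - [0.3, 0.8, -1, 0, 0, 0, 0]
    - [0.3, 0.8, -1, 0, 0, 0, 0]
    - [0.3, 0.8, -1, 0, 0, 0, 0]
  squeeze: 15

```text
time_s: 1.45
eef_pos: [0.346, -0.4316, 0.1778]
orientation: [0.0, 1.0, 0.001, 0.0]
force: [1.2, -0.6, -0.0]
gripper_width: 0.65
grip_force: 0.0
```

apply_moves:
  plan:
    - [0.3, 0.8, -1, 0, 0, 0, 0]
    - [0.3, 0.8, -1, 0, 0, 0, 0]
    - [0.3, 0.8, -1, 0, 0, 0, 0]
    - [0.3, 0.8, -1, 0, 0, 0, 0]
    - [0.3, 0.8, -1, 0, 0, 0, 0]
    - [0.3, 0.8, -1, 0, 0, 0, 0]
    - [0.3, 0.8, -1, 0, 0, 0, 0]
    - [0.3, 0, 0, 0, 0, 0, 0]

```text
time_s: 2.25
eef_pos: [0.5161, -0.2168, 0.1778]
orientation: [-0.001, 1.0, 0.005, 0.001]
force: [0.9, -0.5, -0.4]
gripper_width: 0.651
grip_force: 0.0
```

apply_moves:
  plan:
    - [0.3, 0.6, -0.83, 0.4, 0, 0, 0]
    - [0.3, 0.6, -0.83, 0.4, 0, 0, 0]
    - [0.3, 0.6, -0.83, 0.4, 0, 0, 0]
    - [0.3, 0.6, -0.83, 0.4, 0, 0, 0]
    - [0.3, 0.6, -0.83, 0.4, 0, 0, 0]
    - [0.3, 0, 0, 0.4, 0, 0, 0]
    - [0.3, 0, 0, 0, 0, 0, 0]

```text
time_s: 2.95
eef_pos: [0.6016, -0.0978, 0.1036]
orientation: [-0.0, 1.0, 0.001, -0.002]
force: [0.4, -1.6, 0.0]
gripper_width: 0.653
grip_force: 0.0
```

```bash
python3 - <<'E'
from h import *
o=get_obs();print(np.round(o['eef_pos'],4),np.round(o['orientation'],4),o['force'])
f=frame('wrist','w0.png')
for r in cams.tip_of('wrist','spool_slim'): print(r)
E
```

```text
[ 0.6016 -0.0978  0.1036] [-2.0e-04  1.0e+00  1.2e-03 -1.6e-03] [ 0.44564911 -1.5926396   0.00870076]
{'point': [0.6044, -0.0919, 0.0009], 'p': 0.58}
```

View pics/w0.png

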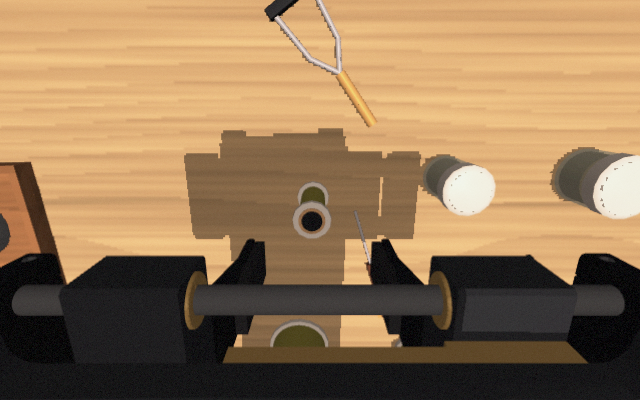

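The wrist view shows slim's dark hole at (312,220) between the fingers, and the jars are clear to the right at (468,190) and (620,185). I go down and grip it.

apply_moves:
  plan:
    - [0.3, 0.17, -0.17, 0.3, 0, 0, 0]
    - [0.3, 0, 0, 0.8, 0, 0, 0]
    - [0.3, 0, 0, 0.8, 0, 0, 0]
    - [0.3, 0, 0, 0.8, 0, 0, 0]
    - [0.3, 0, 0, 0, 0, 0, 0]
    - [-1, 0, 0, 0, 0, 0, 0]
    - [-1, 0, 0, 0, 0, 0, 0]
    - [-1, 0, 0, 0, 0, 0, 0]
  squeeze: 15

```text
time_s: 3.85
eef_pos: [0.6088, -0.0931, 0.0261]
orientation: [0.0, 1.0, 0.001, 0.001]
force: [-0.4, 0.8, 0.7]
gripper_width: 0.459
grip_force: 0.0
```

apply_moves:
  plan:
    - [-1, 0, 0, 0, 0, 0, 0]
    - [-1, 0, 0, 0, 0, 0, 0]

```text
time_s: 4.05
eef_pos: [0.6081, -0.093, 0.0251]
orientation: [0.0, 1.0, 0.001, 0.0]
force: [-0.7, 0.3, 0.9]
gripper_width: 0.29
grip_force: 14.9
```

apply_moves:
  plan:
    - [-1, 0, 0, -0.7, 0, 0, 0]
    - [-1, 0, 0, -0.8, 0, 0, 0]
    - [-1, -0.1, -0.9, -0.3, 0, 0, 0]
    - [-1, -0.1, -0.9, 0, 0, 0, 0]
    - [-1, -0.1, -0.9, 0, 0, 0, 0]
    - [-1, -0.1, -0.9, 0, 0, 0, 0]
    - [-1, -0.1, -0.9, 0, 0, 0, 0]
    - [-1, -0.1, -0.9, 0, 0, 0, 0]

```text
time_s: 4.85
eef_pos: [0.5894, 0.0701, 0.0788]
orientation: [0.0, 1.0, 0.001, 0.0]
force: [-0.1, -0.3, -0.6]
gripper_width: 0.293
grip_force: 14.9
```

apply_moves:
  plan:
    - [-1, -0.1, -0.9, 0, 0, 0, 0]
    - [-1, -0.1, -0.9, 0, 0, 0, 0]
    - [-1, -0.1, -0.9, 0, 0, 0, 0]
    - [-1, 0, -0.9, 0, 0, 0, 0]
    - [-1, 0, 0, 0, 0, 0, 0]
    - [-1, 0, 0, 0, 0, 0, 0]

```text
time_s: 5.45
eef_pos: [0.5803, 0.1775, 0.0785]
orientation: [0.0, 1.0, 0.001, -0.0]
force: [-0.6, -1.4, -0.0]
gripper_width: 0.295
grip_force: 14.9
```

apply_moves:
  plan:
    - [-1, 0, -0.13, 0.4, 0, 0, 0]
    - [-1, 0, 0, 0.5, 0, 0, 0]
    - [-1, 0, 0, 0.3, 0, 0, 0]
    - [-1, 0, 0, 0.2, 0, 0, 0]
    - [-1, 0, 0, 0, 0, 0, 0]
    - [-1, 0, 0, 0, 0, 0, 0]

```text
time_s: 6.05
eef_pos: [0.5806, 0.1809, 0.0366]
orientation: [-0.0, 1.0, 0.001, 0.0]
force: [-0.1, -0.0, -0.4]
gripper_width: 0.294
grip_force: 15.0
```

apply_moves:
  plan:
    - [-1, 0, 0, 0.08, 0, 0, 0]
    - [-1, 0, 0, 0, 0, 0, 0]
    - [-1, 0, 0, 0, 0, 0, 0]
    - [0.2, 0, 0, 0, 0, 0, 0]
    - [0.2, 0, 0, 0, 0, 0, 0]
    - [0.2, 0, 0, 0, 0, 0, 0]
    - [0.2, 0, 0, -0.4, 0, 0, 0]
    - [0.2, 0, 0, -0.9, 0, 0, 0]

```text
time_s: 6.85
eef_pos: [0.5791, 0.1804, 0.0723]
orientation: [0.001, 1.0, 0.001, -0.002]
force: [0.1, 0.1, -0.5]
gripper_width: 0.585
grip_force: 0.0
```

apply_moves:
  plan:
    - [0.2, 0, 0, -1, 0, 0, 0]
    - [0.2, 0, 0, -0.9, 0, 0, 0]
    - [0.4, -0.3, 1, 0, 0, 0, 0]
    - [0.4, -0.3, 1, 0, 0, 0, 0]
    - [0.4, -0.3, 1, 0, 0, 0, 0]
    - [0.4, -0.3, 1, 0, 0, 0, 0]
    - [0.4, -0.3, 1, 0, 0, 0, 0]
    - [0.4, -0.3, 1, 0, 0, 0, 0]

```text
time_s: 7.65
eef_pos: [0.5264, -0.0002, 0.1312]
orientation: [0.0, 1.0, 0.001, 0.001]
force: [0.9, -0.3, 0.3]
gripper_width: 0.698
grip_force: 0.0
```

apply_moves:
  plan:
    - [0.4, -0.4, 1, 0, 0, 0, 0]
    - [0.4, -0.4, 1, 0, 0, 0, 0]
    - [0.4, -0.4, 1, 0, 0, 0, 0]
    - [0.4, -0.4, 1, 0, 0, 0, 0]
    - [0.4, -0.4, 1, 0, 0, 0, 0]
    - [0.4, -0.4, 1, 0, 0, 0, 0]
    - [0.4, 0, 0, 0, 0, 0, 0]
    - [0.4, 0, 0, 0, 0, 0, 0]

```text
time_s: 8.45
eef_pos: [0.4551, -0.1794, 0.131]
orientation: [0.0, 1.0, -0.0, 0.001]
force: [-0.4, -0.1, 0.3]
gripper_width: 0.698
grip_force: 0.0
```

```bash
python3 - <<'E'
from h import *
f=frame('top'); cv2.imwrite('pics/t1.png',cv2.resize(f['color'][140:290,150:490],None,fx=2.35,fy=2.35))
E
```

```text
(no output)
```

View pics/t1.png

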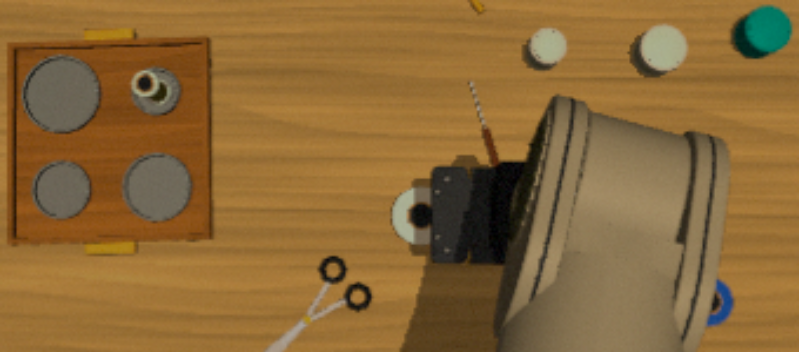

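Slim stands in its dish at (150,88). Next is small, with the TCP already near it: I correct the position, descend and grip.

apply_moves:
  plan:
    - [0.4, -0.05, 0.28, 0.4, 0, 0, 0]
    - [0.4, 0, 0, 0.8, 0, 0, 0]
    - [0.4, 0, 0, 0.8, 0, 0, 0]
    - [0.4, 0, 0, 0.8, 0, 0, 0]
    - [0.4, 0, 0, 0.8, 0, 0, 0]
    - [0.4, 0, 0, 0, 0, 0, 0]
    - [0.4, 0, 0, 0, 0, 0, 0]
    - [-1, 0, 0, 0, 0, 0, 0]

```text
time_s: 9.3
eef_pos: [0.4543, -0.1877, 0.0232]
orientation: [0.0, 1.0, 0.001, 0.001]
force: [0.0, -0.2, 0.2]
gripper_width: 0.666
grip_force: 0.0
```

apply_moves:
  plan:
    - [-1, 0, 0, 0, 0, 0, 0]
    - [-1, 0, 0, 0, 0, 0, 0]
    - [-1, 0, 0, 0, 0, 0, 0]
    - [-1, 0, 0, 0, 0, 0, 0]

```text
time_s: 9.7
eef_pos: [0.4537, -0.1878, 0.0226]
orientation: [0.0, 1.0, 0.001, 0.0]
force: [-0.6, 0.3, 4.4]
gripper_width: 0.404
grip_force: 15.0
```

apply_moves:
  plan:
    - [-1, 0, 0, -0.6, 0, 0, 0]
    - [-1, 0, 0, -1, 0, 0, 0]
    - [-1, 0, 0, -1, 0, 0, 0]
    - [-1, 0.06, -0.96, -0.3, 0, 0, 0]
    - [-1, 0.06, -0.96, 0, 0, 0, 0]
    - [-1, 0.06, -0.96, 0, 0, 0, 0]
    - [-1, 0.06, -0.96, 0, 0, 0, 0]
    - [-1, 0.06, -0.96, 0, 0, 0, 0]

```text
time_s: 10.5
eef_pos: [0.4621, -0.0425, 0.1092]
orientation: [0.0, 1.0, 0.001, 0.0]
force: [0.7, -0.1, 0.6]
gripper_width: 0.409
grip_force: 15.0
```

apply_moves:
  plan:
    - [-1, 0.06, -0.96, 0, 0, 0, 0]
    - [-1, 0.06, -0.96, 0, 0, 0, 0]
    - [-1, 0.06, -0.96, 0, 0, 0, 0]
    - [-1, 0.06, -0.96, 0, 0, 0, 0]
    - [-1, 0.06, -0.96, 0, 0, 0, 0]
    - [-1, 0.06, -0.96, 0, 0, 0, 0]
    - [-1, 0.06, -0.96, 0, 0, 0, 0]
    - [-1, 0.06, -0.96, 0, 0, 0, 0]

```text
time_s: 11.3
eef_pos: [0.4762, 0.1879, 0.1091]
orientation: [0.0, 1.0, 0.001, 0.0]
force: [-0.1, 0.3, -0.4]
gripper_width: 0.41
grip_force: 15.0
```

apply_moves:
  plan:
    - [-1, 0.06, -0.96, 0, 0, 0, 0]
    - [-1, 0.06, -0.96, 0, 0, 0, 0]
    - [-1, 0.06, -0.96, 0, 0, 0, 0]
    - [-1, 0, 0, 0, 0, 0, 0]
    - [-1, 0, 0, 0, 0, 0, 0]

```text
time_s: 11.8
eef_pos: [0.4812, 0.2735, 0.1088]
orientation: [0.0, 1.0, 0.001, -0.0]
force: [-0.2, -0.3, -0.6]
gripper_width: 0.408
grip_force: 15.0
```

apply_moves:
  plan:
    - [-1, 0, 0, 0.5, 0, 0, 0]
    - [-1, 0, 0, 0.9, 0, 0, 0]
    - [-1, 0, 0, 0.7, 0, 0, 0]
    - [-1, 0, 0, 0.3, 0, 0, 0]
    - [-1, 0, 0, 0.12, 0, 0, 0]
    - [-1, 0, 0, 0, 0, 0, 0]
    - [-1, 0, 0, 0, 0, 0, 0]

```text
time_s: 12.5
eef_pos: [0.4822, 0.2733, 0.0343]
orientation: [-0.0, 1.0, 0.0, 0.001]
force: [-1.2, 0.5, -0.4]
gripper_width: 0.409
grip_force: 15.0
```

apply_moves:
  plan:
    - [0.3, 0, 0, 0, 0, 0, 0]
    - [0.3, 0, 0, 0, 0, 0, 0]
    - [0.3, 0, 0, 0, 0, 0, 0]
    - [0.3, 0, 0, -0.4, 0, 0, 0]
    - [0.3, 0, 0, -0.9, 0, 0, 0]
    - [0.3, 0, 0, -1, 0, 0, 0]
    - [0.5, 0, 0, -1, 0, 0, 0]
    - [0.6, 0, 1, 0, 0, 0, 0]

```text
time_s: 13.3
eef_pos: [0.4827, 0.2483, 0.1379]
orientation: [-0.003, 1.0, 0.004, 0.003]
force: [0.5, 0.0, -0.2]
gripper_width: 0.747
grip_force: 0.0
```

apply_moves:
  plan:
    - [0.6, 0, 1, 0, 0, 0, 0]
    - [0.6, 0, 1, 0, 0, 0, 0]
    - [0.6, 0, 1, 0, 0, 0, 0]
    - [0.6, 0, 1, 0, 0, 0, 0]
    - [0.6, 0, 1, 0, 0, 0, 0]
    - [0.6, 0, 1, 0, 0, 0, 0]
    - [0.6, 0, 1, 0, 0, 0, 0]
    - [0.6, 0, 1, 0, 0, 0, 0]

```text
time_s: 14.1
eef_pos: [0.4821, 0.0022, 0.1337]
orientation: [0.0, 1.0, 0.001, 0.001]
force: [0.1, 0.1, 0.6]
gripper_width: 0.8
grip_force: 0.0
```

apply_moves:
  plan:
    - [0.6, 0, 1, 0, 0, 0, 0]
    - [0.6, 0, 1, 0, 0, 0, 0]
    - [0.6, 0, 1, 0, 0, 0, 0]
    - [0.6, 0, 1, 0, 0, 0, 0]
    - [0.6, 0, 1, 0, 0, 0, 0]
    - [0.6, 0, 1, 0, 0, 0, 0]
    - [0.6, 0, 1, 0, 0, 0, 0]
    - [0.6, 0, 1, 0, 0, 0, 0]

```text
time_s: 14.9
eef_pos: [0.4825, -0.2379, 0.1337]
orientation: [0.0, 1.0, 0.001, 0.001]
force: [0.7, 0.3, -0.5]
gripper_width: 0.799
grip_force: 0.0
```

apply_moves:
  plan:
    - [0.6, -0.2, 1, 0, 0, 0, 0]
    - [0.6, -0.2, 1, 0, 0, 0, 0]
    - [0.6, 0, 0.8, 0, 0, 0, 0]
    - [0.6, 0, 0, 0, 0, 0, 0]
    - [0.6, 0, 0, 0, 0, 0, 0]

```text
time_s: 15.4
eef_pos: [0.4706, -0.3206, 0.1332]
orientation: [-0.0, 1.0, 0.0, 0.0]
force: [-0.5, 0.2, -0.0]
gripper_width: 0.803
grip_force: 0.0
```

```bash
python3 - <<'E'
from h import *
f=frame('top'); cv2.imwrite('pics/t2.png',cv2.resize(f['color'][140:290,150:490],None,fx=2.35,fy=2.35))
E
```

```text
(no output)
```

View pics/t2.png

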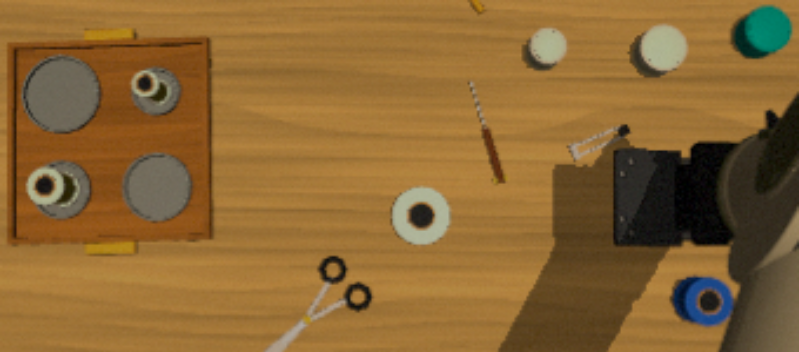

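Small is seated at (48,187). Now medium.

apply_moves:
  plan:
    - [0.6, -0.13, 0.07, 0.5, 0, 0, 0]
    - [0.6, 0, 0, 0.8, 0, 0, 0]
    - [0.6, 0, 0, 0.9, 0, 0, 0]
    - [0.6, 0, 0, 0.8, 0, 0, 0]
    - [0.6, 0, 0, 0.7, 0, 0, 0]
    - [0.6, 0, 0, 0, 0, 0, 0]
    - [0.6, 0, 0, 0, 0, 0, 0]
    - [-1, 0, 0, 0, 0, 0, 0]

```text
time_s: 16.25
eef_pos: [0.4675, -0.3229, 0.0232]
orientation: [0.001, 1.0, 0.001, 0.001]
force: [0.5, -0.1, 0.3]
gripper_width: 0.759
grip_force: 0.0
```

apply_moves:
  plan:
    - [-1, 0, 0, 0, 0, 0, 0]
    - [-1, 0, 0, 0, 0, 0, 0]
    - [-1, 0, 0, 0, 0, 0, 0]
    - [-1, 0, 0, 0, 0, 0, 0]

```text
time_s: 16.65
eef_pos: [0.4667, -0.3231, 0.0221]
orientation: [0.0, 1.0, 0.001, 0.0]
force: [-0.3, 0.9, 2.8]
gripper_width: 0.526
grip_force: 15.0
```

apply_moves:
  plan:
    - [-1, 0, 0, -0.6, 0, 0, 0]
    - [-1, 0, 0, -1, 0, 0, 0]
    - [-1, 0, 0, -1, 0, 0, 0]
    - [-1, 0.04, -0.98, -0.3, 0, 0, 0]
    - [-1, 0.04, -0.98, 0, 0, 0, 0]
    - [-1, 0.04, -0.98, 0, 0, 0, 0]
    - [-1, 0.04, -0.98, 0, 0, 0, 0]
    - [-1, 0.04, -0.98, 0, 0, 0, 0]

```text
time_s: 17.45
eef_pos: [0.4721, -0.1747, 0.1085]
orientation: [0.0, 1.0, 0.001, -0.0]
force: [0.5, 0.6, -0.5]
gripper_width: 0.526
grip_force: 15.0
```

apply_moves:
  plan:
    - [-1, 0.04, -0.98, 0, 0, 0, 0]
    - [-1, 0.04, -0.98, 0, 0, 0, 0]
    - [-1, 0.04, -0.98, 0, 0, 0, 0]
    - [-1, 0.04, -0.98, 0, 0, 0, 0]
    - [-1, 0.04, -0.98, 0, 0, 0, 0]
    - [-1, 0.04, -0.98, 0, 0, 0, 0]
    - [-1, 0.04, -0.98, 0, 0, 0, 0]
    - [-1, 0.04, -0.98, 0, 0, 0, 0]

```text
time_s: 18.25
eef_pos: [0.4814, 0.0605, 0.1086]
orientation: [0.0, 1.0, 0.001, 0.0]
force: [0.4, -0.8, -0.4]
gripper_width: 0.525
grip_force: 15.0
```

apply_moves:
  plan:
    - [-1, 0.04, -0.98, 0, 0, 0, 0]
    - [-1, 0.04, -0.98, 0, 0, 0, 0]
    - [-1, 0.04, -0.98, 0, 0, 0, 0]
    - [-1, 0, -0.98, 0, 0, 0, 0]
    - [-1, 0, 0, 0, 0, 0, 0]
    - [-1, 0, 0, 0, 0, 0, 0]

```text
time_s: 18.85
eef_pos: [0.4848, 0.1772, 0.1083]
orientation: [0.0, 1.0, 0.001, -0.0]
force: [0.2, -0.9, -0.5]
gripper_width: 0.518
grip_force: 15.0
```

apply_moves:
  plan:
    - [-1, 0, 0, 0.5, 0, 0, 0]
    - [-1, 0, 0, 0.9, 0, 0, 0]
    - [-1, 0, 0, 0.7, 0, 0, 0]
    - [-1, 0, 0, 0.3, 0, 0, 0]
    - [-1, 0, 0, 0.12, 0, 0, 0]
    - [-1, 0, 0, 0, 0, 0, 0]
    - [-1, 0, 0, 0, 0, 0, 0]

```text
time_s: 19.55
eef_pos: [0.4857, 0.177, 0.0337]
orientation: [-0.0, 1.0, 0.0, 0.001]
force: [-0.4, 0.2, 0.5]
gripper_width: 0.524
grip_force: 15.0
```

apply_moves:
  plan:
    - [0.4, 0, 0, 0, 0, 0, 0]
    - [0.4, 0, 0, 0, 0, 0, 0]
    - [0.4, 0, 0, 0, 0, 0, 0]
    - [0.4, 0, 0, -0.4, 0, 0, 0]
    - [0.4, 0, 0, -0.9, 0, 0, 0]
    - [0.4, 0, 0, -1, 0, 0, 0]
    - [0.6, 0, 0, -1, 0, 0, 0]
    - [0.8, 0, 1, 0, 0, 0, 0]

```text
time_s: 20.35
eef_pos: [0.4868, 0.1516, 0.1372]
orientation: [-0.002, 1.0, 0.004, 0.004]
force: [0.8, 0.3, -0.6]
gripper_width: 0.804
grip_force: 0.0
```

apply_moves:
  plan:
    - [0.8, -0.12, 1, 0, 0, 0, 0]
    - [0.8, -0.12, 1, 0, 0, 0, 0]
    - [0.8, -0.12, 1, 0, 0, 0, 0]
    - [0.8, -0.12, 1, 0, 0, 0, 0]
    - [0.8, -0.12, 1, 0, 0, 0, 0]
    - [0.8, -0.12, 1, 0, 0, 0, 0]
    - [0.8, -0.12, 1, 0, 0, 0, 0]

```text
time_s: 21.05
eef_pos: [0.4601, -0.0641, 0.1331]
orientation: [0.0, 1.0, 0.001, 0.001]
force: [0.9, -0.1, 0.0]
gripper_width: 0.902
grip_force: 0.0
```

```bash
python3 - <<'E'
from h import *
f=frame('top'); cv2.imwrite('pics/t3.png',cv2.resize(f['color'][140:290,150:490],None,fx=2.35,fy=2.35))
E
```

```text
(no output)
```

View pics/t3.png

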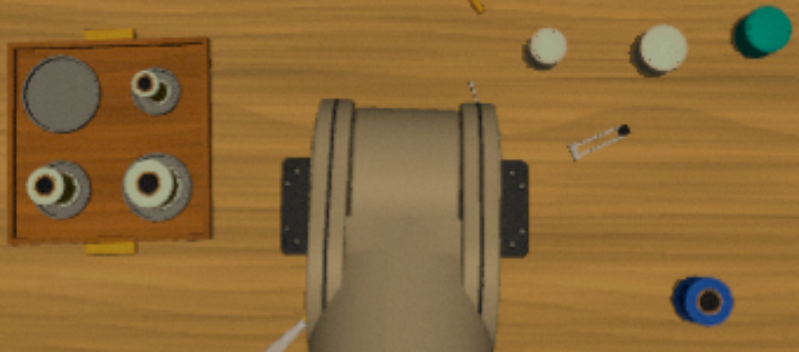

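Medium is seated at (150,185). Now I centre over wide.

apply_moves:
  plan:
    - [0.8, 0, 0.45, 0.5, 0, 0, 0]
    - [0.8, 0, 0, 0.8, 0, 0, 0]
    - [0.8, 0, 0, 0, 0, 0, 0]
    - [0.8, 0, 0, 0, 0, 0, 0]

```text
time_s: 21.5
eef_pos: [0.4603, -0.0761, 0.0938]
orientation: [-0.0, 1.0, 0.001, -0.0]
force: [0.9, 0.5, 0.8]
gripper_width: 0.904
grip_force: 0.0
```

apply_moves:
  plan:
    - [0.8, 0, 0.12, 0.4, 0, 0, 0]
    - [0.8, 0, 0, 0.8, 0, 0, 0]
    - [0.8, 0, 0, 0.8, 0, 0, 0]
    - [0.8, 0, 0, 0.45, 0, 0, 0]
    - [0.8, 0, 0, 0, 0, 0, 0]
    - [0.8, 0, 0, 0, 0, 0, 0]
    - [-1, 0, 0, 0, 0, 0, 0]
    - [-1, 0, 0, 0, 0, 0, 0]

```text
time_s: 22.3
eef_pos: [0.461, -0.0803, 0.0204]
orientation: [0.0, 1.0, 0.001, 0.001]
force: [1.0, 0.5, 0.1]
gripper_width: 0.798
grip_force: 0.0
```

apply_moves:
  plan:
    - [-1, 0, 0, 0, 0, 0, 0]
    - [-1, 0, 0, 0, 0, 0, 0]
    - [-1, 0, 0, 0, 0, 0, 0]

```text
time_s: 22.6
eef_pos: [0.4605, -0.0803, 0.0198]
orientation: [0.0, 1.0, 0.001, 0.0]
force: [-1.1, -0.2, 4.7]
gripper_width: 0.639
grip_force: 15.0
```

apply_moves:
  plan:
    - [-1, 0, 0, -0.6, 0, 0, 0]
    - [-1, 0, 0, -1, 0, 0, 0]
    - [-1, 0, 0, -1, 0, 0, 0]
    - [-1, 0, 0, -1, 0, 0, 0]
    - [-1, 0.32, -0.99, -0.2, 0, 0, 0]
    - [-1, 0.32, -0.99, 0, 0, 0, 0]
    - [-1, 0.32, -0.99, 0, 0, 0, 0]
    - [-1, 0.32, -0.99, 0, 0, 0, 0]

```text
time_s: 23.4
eef_pos: [0.4985, 0.0397, 0.1334]
orientation: [0.0, 1.0, 0.0, 0.0]
force: [0.0, -0.9, -0.8]
gripper_width: 0.643
grip_force: 15.0
```

apply_moves:
  plan:
    - [-1, 0.32, -0.99, 0, 0, 0, 0]
    - [-1, 0.32, -0.99, 0, 0, 0, 0]
    - [-1, 0.32, -0.99, 0, 0, 0, 0]
    - [-1, 0.32, -0.99, 0, 0, 0, 0]
    - [-1, 0.32, -0.99, 0, 0, 0, 0]
    - [-1, 0.32, -0.99, 0, 0, 0, 0]
    - [-1, 0.32, -0.99, 0, 0, 0, 0]
    - [-1, 0.32, -0.99, 0, 0, 0, 0]

```text
time_s: 24.2
eef_pos: [0.5751, 0.2773, 0.133]
orientation: [0.0, 1.0, 0.0, -0.0]
force: [-0.3, -0.3, -0.6]
gripper_width: 0.639
grip_force: 15.0
```

apply_moves:
  plan:
    - [-1, 0, 0, 0, 0, 0, 0]
    - [-1, 0, 0, 0, 0, 0, 0]

```text
time_s: 24.4
eef_pos: [0.5745, 0.2768, 0.1327]
orientation: [0.0, 1.0, 0.001, -0.001]
force: [0.0, -0.6, -0.8]
gripper_width: 0.636
grip_force: 15.0
```

apply_moves:
  plan:
    - [-1, 0.03, 0, 0.5, 0, 0, 0]
    - [-1, 0, 0, 0.9, 0, 0, 0]
    - [-1, 0, 0, 0.9, 0, 0, 0]
    - [-1, 0, 0, 0.7, 0, 0, 0]
    - [-1, 0, 0, 0.3, 0, 0, 0]
    - [-1, 0, 0, 0.1, 0, 0, 0]
    - [-1, 0, 0, 0, 0, 0, 0]
    - [-1, 0, 0, 0, 0, 0, 0]

```text
time_s: 25.2
eef_pos: [0.5765, 0.2765, 0.0326]
orientation: [-0.0, 1.0, 0.001, 0.001]
force: [0.2, 0.1, -0.4]
gripper_width: 0.638
grip_force: 15.0
```

apply_moves:
  plan:
    - [0.6, 0, 0, 0, 0, 0, 0]
    - [0.6, 0, 0, 0, 0, 0, 0]
    - [0.6, 0, 0, 0, 0, 0, 0]
    - [0.6, 0, 0, -0.4, 0, 0, 0]
    - [0.6, 0, 0, -0.9, 0, 0, 0]
    - [0.6, 0, 0, -1, 0, 0, 0]
    - [0.6, 0, 0, -1, 0, 0, 0]
    - [0.6, 0, 1, -0.3, 0, 0, 0]

```text
time_s: 26.0
eef_pos: [0.5759, 0.2517, 0.1444]
orientation: [-0.003, 1.0, 0.004, 0.002]
force: [0.9, 0.6, -0.0]
gripper_width: 0.798
grip_force: 0.0
```

apply_moves:
  plan:
    - [0.6, 0, 1, 0, 0, 0, 0]
    - [0.6, 0, 1, 0, 0, 0, 0]
    - [0.6, 0, 1, 0, 0, 0, 0]
    - [0.6, 0, 1, 0, 0, 0, 0]
    - [0.6, 0, 1, 0, 0, 0, 0]
    - [0.6, 0, 1, 0, 0, 0, 0]
    - [0.6, 0, 1, 0, 0, 0, 0]
    - [0.6, 0, 0, 0, 0, 0, 0]

```text
time_s: 26.8
eef_pos: [0.5766, 0.031, 0.1403]
orientation: [0.001, 1.0, -0.003, 0.0]
force: [-0.2, -0.2, -0.2]
gripper_width: 0.801
grip_force: 0.0
```

```bash
python3 - <<'E'
from m import *
f=frame('top'); P=spools(f);cv2.imwrite('pics/t4.png',cv2.resize(f['color'][140:290,150:490],None,fx=2.35,fy=2.35))
for n,c,h,D in [('slim',(.58,.1816),.069,26),('small',(.4815,.2726),.063,36),('medium',(.4854,.1776),.057,46),('wide',(.5758,.2768),.051,56)]:
    w=P.reshape(-1,3); s=w[(abs(w[:,2]-h)<.006)&(np.hypot(*(w[:,:2]-c).T)<D/2000+.012)]
    (x,y),r=cv2.minEnclosingCircle(s[:,:2].astype(np.float32)); print(n,np.round(np.median(s[:,2]),4),round(1000*(x-c[0]),1),round(1000*(y-c[1]),1),round(2000*r,1))
frame('scene','s4.png')
E
```

```text
slim 0.0686 -1.0 -0.3 25.2
small 0.0626 0.4 0.8 37.5
medium 0.0568 0.6 -0.2 45.7
wide 0.0505 0.6 -0.7 56.6
```

View pics/t4.png

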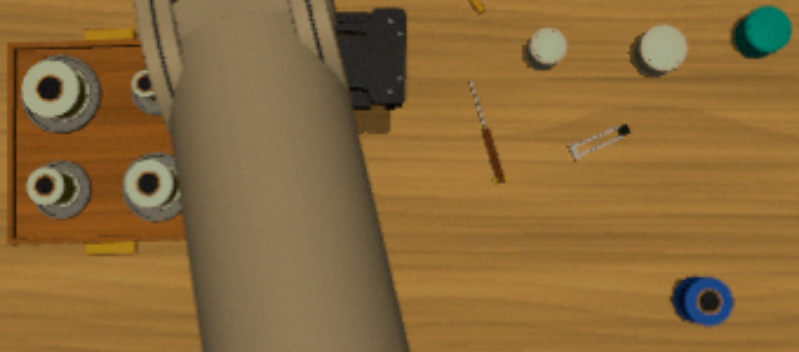

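View pics/s4.png

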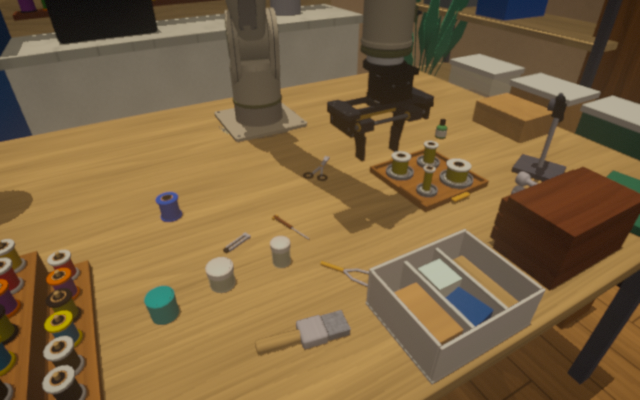

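All four spools stand upright and centred in their matching dishes (tops within 1 mm of the expected heights). The jars are still at (547,47) and (661,48), untouched, and the gripper is clear.

```bash
python3 -c "
from bench import job
print(job.job_done())"
```

```text
the job is handed in; nothing more can be done
None
```

All four spools stand upright in their matching dishes, placed narrowest to widest, the two jars are where they were, and the job was handed in at about 27 s of the 96 s allowed.

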